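# Collar held on the spindle flat

### The arm

A 6-joint arm with a two-finger parallel gripper is mounted at the origin on a cart in front of the work surface, level with it; the furniture and walls round the work are solid. World frame = base frame: x ahead of the robot, y to its left, z up, the work surface at z = 0. Lengths are in m, angles in rad, forces in N, time in s.
With the tool pointing down it reaches from about 0.375 to 0.975 m from the base axis. Payload 3.8 kg.
Tool frame: the origin (TCP) lies midway between the tips of the shut fingers; the grasp point (between the pads) lies 19 mm behind it; z points along the fingers, y is the line along which they close (so a half turn about z gives the same grasp; the last joint's range is limited). The gripper opens to 85 mm and grips with 20 to 120 N. Pads are 22 mm wide; open, the fingers measure 114 mm over their backs; the gripper's body (76 mm by 85 mm) begins 54 mm behind the grasp point. The pads swing forward as they close: fully open they stand 13 mm farther back than shut.
Start: joints at [1.175, 0.264, 1.604, -0, 1.274, -0.037], TCP at [0.237, 0.632, 0.231] pointing down, gripper open.
Joint ranges: [-2.63, 2.63], [-0.94, 2.18], [0.31, 2.57], [-1.31, 4.45], [0, 2.66], [-2.55, 2.55]. Speed limits (rad/s): [2.57, 2.57, 3.14, 3.14, 3.14, 3.14].

### API

Orientations are given as a rotation vector (axis times angle).
In Python, from rig import * gives the robot as it stands. The module is installed in compiled form; this text tells all that it offers.
- The arm moves only by the tool arm_command, never from a script. Its argument "motion" is text: rows parted by semicolons, each of 7 numbers parted by spaces: the opening, from 0 (shut) to 1 (fully open), then the shift along the tool's x, y, z as a fraction of full scale, then the turn, a rotation vector about the tool's x, y, z as a fraction of full scale. A call has 1 to 8 rows; each row is the pose to reach, as a shift and turn from the pose commanded when the call began, along the tool's axes at that moment; what a row does not reach only later rows make up. Full scale, the value 1, is 200 mm for a shift and 90 degrees for a turn. A row lasts 1/8 s, in which the tool goes at most 62.5 mm and 10.7 degrees, less where a joint would pass 70% of its speed; a pose out of reach is approached as far as the arm can. A call with a number of a shift or a turn outside -1 to 1 is refused whole. A call with a gripper value outside its range is refused whole. The fingers move at their own pace and stop on an object; "squeeze" is the grip in N (left out, the last holds). Time passes only in rows, so rows that repeat a pose let the fingers close. It gives the time, the measured TCP pose, the force, the opening and the grip force at its end, in the units of the state.
- state(): the state, without advancing time (a new reading comes with each control period).
- snapshot(name): name is "side" or "top"; returns a dict with "frame" (420x560x3 uint8, blue, green, red), "intrinsics" (3x3 intrinsics, pixels), "origin" and "attitude" of the camera in the world. Camera axes: x right, y up, looking along -z (the intrinsics and any distortion apply to the point x, -y, -z); pixel columns grow to the right and rows downward; lengths in m; the calibration is good to about 2 mm. A picture is of the moment at which its call begins. There is no depth.
- sign_off(): hands the job in; it is judged then, once.
The state is a dict: "time_s": time; "joints": joint angles; "qd": joint speeds; "joint_efforts": joint torques, N m; "tcp_pos": TCP position; "eef_rot": TCP orientation; "ft_force": force on the tool from outside, world axes, zero at the start; "wrist_torque": the same for the moment, N m; "gripper_width": finger opening in m; "grasp_force": force on a finger pad.
Only numpy, scipy, OpenCV 4.12 (cv2) and the standard library are available. Lean on these libraries where they do the work, as an engineer would, in place of code of your own. Each camera call takes 0.05 s, during which the arm holds its last target. There are 200 camera calls.

### The job

On the small blue bench drive, turn the upright steel spindle until its machined flat faces straight at the two-post fork, i.e. faces the collar's thumbscrew. Then grip the aluminium collar, raise it straight up the spindle with the screw's point over the flat, until the thumbscrew is level with the red bands on the fork posts, and finish while still holding it there, level and still, so that a colleague can tighten the screw. Do not disturb the bottle, the jar or the timer standing by.

Things in the scene. Friction and masses are not known exactly. Their poses are not given: they have to be found in the camera images.
- drive: Fixed bench drive. Origin on the bench under the spindle's axis, z up. Blue housing: x -74 to +42 mm, 76 mm along y, 28 mm high; on it a round steel boss, 42 mm wide at the foot, 36 mm at its top at z = 50 mm. Its -x side carries the fork and points to the robot's right (world -y), give or take 20 degrees. Instruments 0.4 m tall rise from x = 0.56 m behind it.
- fork (a point): Centre of the fork slot at the height of the red bands: 50 mm from the spindle's axis on the drive's -x side, 81 mm above the bench. Two steel posts, each 8 mm along x and 10 mm along y, centres 19 mm apart, tops 102 mm above the bench; the 9 mm slot between them is open at the top and guides the collar's screw.
- spindle (a joint): Angle of the upright steel spindle about the drive's z, rad, counter-clockwise from above positive; 0 = flat faces straight at the fork; starts between 0.6 and 2.3. Slight friction (0.06 N m), stays where left. Diameter 24 mm, top 104 mm above the bench. A black line on its end runs from the axis to the flat.
- spindle_flat (a point): Middle of the spindle's one flat, 6 mm from the axis, 84 mm above the bench. The flat runs from 63.5 mm height to the top: across it the spindle is 18 mm thick, elsewhere up to 24; a pad closing on it sits flush. Below it is a groove where the screw's point sits while the collar is down: the collar rises only when the flat is at the screw (within about 0.3 rad).
- collar: Loose aluminium collar round the spindle: 44 mm outside, 26 mm bore, 18 mm high, about 0.15 kg. Origin: centre of its underside, z up; at first it rests on the boss, underside 50 mm above the bench, and the spindle stands 36 mm above its top. Grip it along its y axis, square to the screw. Unheld, it drops back on the boss.
- collar_screw (a point): Point on the axis of the collar's thumbscrew (6 mm shank, black 14 mm head ending 68 mm from the collar's axis), 50 mm from the collar's axis along its -x, between the fork posts, which keep the collar from turning; 59 mm above the bench at the start, 81 mm when level with the red bands.
- bottle: Bystander: loose 56 mm wide, 105 mm high clear bottle with a blue cap, standing to the left of the drive; origin at the centre of its underside.
- jar: Bystander: loose 58 mm wide, 66 mm high white jar with a black lid, standing to the right of the drive, beyond its fork; origin at the centre of its underside.
- timer: Bystander: loose white bench timer, 58x66x18 mm, lying to the left; origin at the centre of its underside.
Mind the look-alikes: they are no part of the job. What is shaped like the collar but pink is not meant.

How it is judged:
By the outcome, as a careful person would: the job done as asked, in the order asked, and still so for the second after the job is handed in, while the arm keeps its last pose, push and grip.
It also fails if it takes over 48 s, if anything falls off the work surface, if the arm or the gripper's body presses on something with over 40 N, if the wrist force passes 120 N, or if a joint passes its speed limit or range.

## Working session

There is one attempt and no reset: what is moved stays moved. The work goes in short steps, Python scripts to look and compute and a tool call to move; the robot and the scene stay as the last step left them, time stands still between calls to the robot, and variables do not carry over. Pictures are saved under pics/ and viewed, at most 10 in all, crops included, and the job is handed in when it is done.

Besides the shell and the picture viewer there is one more tool, called in YAML: its name, and indented under it one key for each argument. arm_command: Moves the arm, as the interface text tells. Its arguments: {"type":"object","properties":{"motion":{"type":"string"},"squeeze":{"type":"number"}},"required":["motion"]}

```bash
mkdir -p pics
python3 - <<'E'
from rig import *
import cv2,numpy as np
for n in("side","top"):
    s=snapshot(n);cv2.imwrite(f"pics/{n}0.png",s["frame"]);print(n,s["intrinsics"],s["origin"],s["attitude"],[k for k in s])
print(state())
E
```

```text
side [[437.58723616   0.         282.05121619]
 [  0.         437.58723616 209.19096432]
 [  0.           0.           1.        ]] [ 0.16705331 -0.9201938   0.73045503] [ 0.97162572 -0.18561629 -0.29939896] ['frame', 'intrinsics', 'origin', 'attitude']
top [[397.21302643   0.         284.01905339]
 [  0.         397.21302643 212.23589261]
 [  0.           0.           1.        ]] [0.38617532 0.01093938 1.2419824 ] [ 0.0445691  -0.08756952 -1.59290805] ['frame', 'intrinsics', 'origin', 'attitude']
{'time_s': 0.1, 'joints': array([ 1.17507624e+00,  2.64681350e-01,  1.60524567e+00, -4.87391108e-06,
        1.27372861e+00, -3.68902025e-02]), 'qd': array([ 0.00074909, -0.00063689, -0.00329598,  0.00070716,  0.00167763,
        0.00079803]), 'joint_efforts': array([ 1.50121959e-03, -5.16695702e+01, -3.68595028e+01,  1.21735711e-04,
        6.13667376e-03,  4.80042638e-05]), 'tcp_pos': array([0.23678314, 0.63138768, 0.23007972]), 'eef_rot': array([-0.56054888, -3.0907323 ,  0.00316612]), 'ft_force': array([ 0.6376887 ,  0.65830503, -1.07064554]), 'wrist_torque': array([ 0.03138989, -0.00512369,  0.02330487]), 'grasp_force': 0.0, 'gripper_width': 0.08539913209359704}
```

View pics/side0.png

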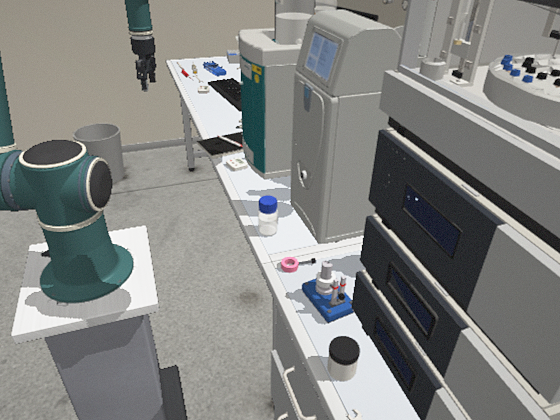

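View pics/top0.png

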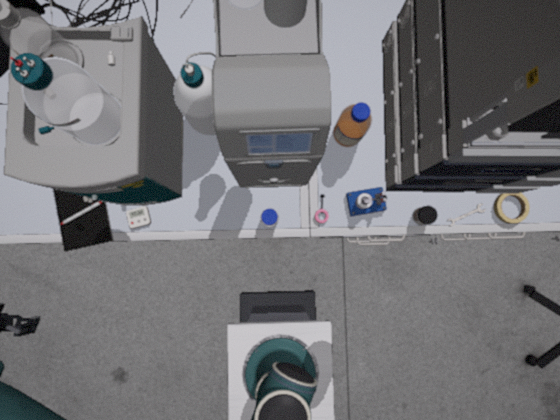

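The side view shows the blue drive near (327,295), the pink look-alike collar at (289,264), the jar at (344,357), and the bottle at (268,215). In the top view they are at: drive (366,201), pink (321,216), jar (427,215), bottle (270,217), and timer (137,216). The aluminium collar is the one on the drive. Next is a close crop of it from both cameras.

Run:
```python
import cv2,numpy as np
a=cv2.imread("pics/side0.png")[250:330,285:365];b=cv2.imread("pics/top0.png")[175:230,335:400]
a=cv2.resize(a,(400,400),interpolation=cv2.INTER_CUBIC);b=cv2.resize(b,(390,330),interpolation=cv2.INTER_CUBIC)
c=np.zeros((400,800,3),np.uint8);c[:,:400]=a;c[:330,405:795]=b
cv2.imwrite("pics/crop0.png",c)
```

```text
(no output)
```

View pics/crop0.png

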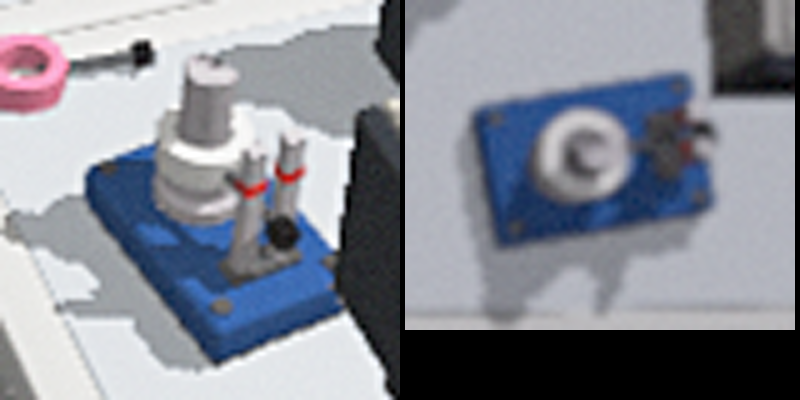

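Side crop: the chosen aluminium collar sits on the drive at about (326,283). The spindle end is at (327,264) with a dark mark near its upper left. The red bands are at (335,288) and (343,284), and the black screw head is at (342,297). The pink ring at left is rejected. Next I fit the drive pose from points in both views.

```bash
cat > h.py <<'E'
import numpy as np,cv2
from scipy.spatial.transform import Rotation as R
from scipy.optimize import least_squares
def proj(s,P):
    p=(np.atleast_2d(P)-s["origin"])@R.from_rotvec(s["attitude"]).as_matrix()
    p=p*[1,-1,-1]; q=p@np.array(s["intrinsics"]).T
    return q[:,:2]/q[:,2:]
def W(d,P): # drive->world
    x,y,a=d; P=np.atleast_2d(P).astype(float)
    return P@R.from_euler('z',a).as_matrix().T+[x,y,0]
E
python3 - <<'E'
from rig import *
from h import *
S=snapshot("side");T=snapshot("top")
sp=np.array([[0,0,104],[-50,-9.5,81],[-50,9.5,81],[-62,0,59]])/1e3
# band order: nearer to robot (lower x) is left in side view
st=np.array([[327.2,264],[335,287.6],[342.8,284.4],[341.5,296.8]])
tp=np.array([[0,0,104],[42,38,28],[42,-38,28],[-74,-38,28],[-74,38,28]])/1e3
tt=np.array([[366.3,200.5],[346.7,215.8],[346.7,193.3],[382.2,187.5],[386.2,209.2]])
best=None
for perm in ([0,2,1,3],[0,1,2,3]):
  for tv in ([366.3,200.5],[350.8,215.8],[346.7,193.3],[382.2,187.5],[386.2,209.2]),([366.3,200.5],[346.7,193.3],[350.8,215.8],[386.2,209.2],[382.2,187.5]):
    tv=np.array(tv)
    f=lambda d:np.r_[(proj(S,W(d,sp))-st[perm]).ravel(),(proj(T,W(d,tp))-tv).ravel()]
    for a0 in (1.57,):
        r=least_squares(f,[.45,-.2,a0],loss='soft_l1')
        if best is None or r.cost<best[0].cost: best=(r,f(r.x))
r,e=best;print(r.x,r.cost);print(e.reshape(-1,2).round(1))
d=r.x;np.save("d.npy",d)
# zoom spindle top, predicted rim directions
for n,s in(("side",S),("top",T)):
    c=proj(s,W(d,[0,0,.104]))[0];print(n,c)
    for th in (0,.5,1,1.5,2,2.5): print(th,(proj(s,W(d,[-.012*np.cos(th),-.012*np.sin(th),.104]))[0]-c).round(1))
def z(s):
    c=proj(s,W(d,[0,0,.095]))[0];k=16
    M=np.array([[k,0,200-k*c[0]],[0,k,200-k*c[1]]]);return cv2.warpAffine(s["frame"],M,(400,400),flags=cv2.INTER_CUBIC)
cv2.imwrite("pics/zoom.png",np.hstack([z(S),z(T)]))
E
```

```text
[ 0.51442145 -0.26579157  1.73165787] 5.83643677857289
[[-0.6 -0.5]
 [-0.5 -0.4]
 [-0.  -0.8]
 [-0.6 -0.4]
 [ 1.7 -1.4]
 [ 0.5  0.7]
 [-0.2 -0.9]
 [ 0.7 -1.8]
 [ 1.7  0.4]]
side [326.5854811  263.46816746]
0 [3.1 3.2]
0.5 [4.9 2. ]
1 [5.5 0.3]
1.5 [ 4.8 -1.4]
2 [ 2.9 -2.8]
2.5 [ 0.3 -3.5]
top [367.9829546  199.06406666]
0 [ 4.  -0.7]
0.5 [ 3.1 -2.6]
1 [ 1.5 -3.8]
1.5 [-0.5 -4.1]
2 [-2.4 -3.4]
2.5 [-3.7 -1.8]
```

View pics/zoom.png

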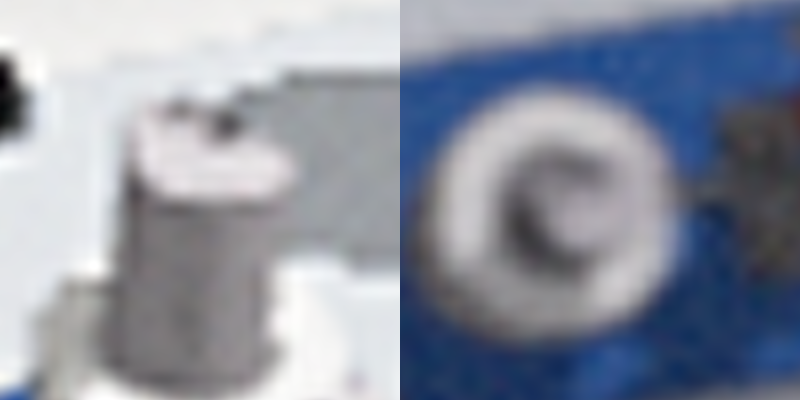

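The side zoom shows the spindle end. Its chord runs from about (140,105) to (290,160) in the zoom, with a dark line toward (228,125), so the flat faces away at θ≈2.1. I'll refine the pose and angle by overlaying the model.

Run:
```python
from rig import *
from h import *
S=snapshot("side");T=snapshot("top");d0=np.load("d.npy")
t=np.linspace(0,2*np.pi,90)
circ=lambda r,z:np.c_[r*np.cos(t),r*np.sin(t),z+0*t]
def flat(th):
    a=np.linspace(th+np.pi/3,th+2*np.pi-np.pi/3,60);return np.c_[-.012*np.cos(a),-.012*np.sin(a),.104+0*a]
k=8
def up(s,c):
    M=np.array([[k,0,200-k*c[0]],[0,k,200-k*c[1]]]);return cv2.warpAffine(s["frame"],M,(400,400),flags=cv2.INTER_CUBIC),M
# mask score for top face: bright inside/dark outside in the side view, scanning theta and image shift
g=cv2.cvtColor(S["frame"],cv2.COLOR_BGR2GRAY).astype(float)
big=cv2.resize(S["frame"][250:282,312:344],None,fx=16,fy=16,interpolation=cv2.INTER_LINEAR).astype(float)
gb=big.mean(2)
res=[]
for th in np.arange(.6,2.35,.1):
  for dx in np.arange(-1.5,1.6,.25):
    for dy in np.arange(-1.5,1.6,.25):
      p=proj(S,W(d0,flat(th)))+[dx,dy]; q=((p-[312,250]+.5)*16).astype(np.int32)
      m=np.zeros(gb.shape,np.uint8);cv2.fillPoly(m,[q],1)
      o=cv2.dilate(m,np.ones((25,25)))-m; i=cv2.erode(m,np.ones((9,9)))
      v=big[i>0]; w=big[o>0]; mu=v.mean(0)
      res.append((np.abs(w-mu).mean()-2*np.abs(v-mu).mean(),th,dx,dy))
res.sort(reverse=True);print(np.round(res[:8],2))
im=[]
for s in(S,T):
    u,M=up(s,proj(s,W(d0,[-.02,0,.07]))[0])
    for P,c in((circ(.022,.068),(0,255,0)),(circ(.022,.05),(0,160,0)),(flat(2.1),(0,0,255)),
      (np.array([[42,38,28],[42,-38,28],[-74,-38,28],[-74,38,28]])/1e3,(0,255,255)),
      (np.array([[-54,-14.5,102],[-46,-14.5,102],[-46,-4.5,102],[-54,-4.5,102]])/1e3,(255,0,255)),(np.array([[-54,14.5,102],[-46,14.5,102],[-46,4.5,102],[-54,4.5,102]])/1e3,(255,0,255))):
        q=cv2.transform(proj(s,W(d0,P))[None],M)[0].astype(np.int32);cv2.polylines(u,[q],True,c,1)
    im.append(u)
cv2.imwrite("pics/ov.png",np.hstack(im))
```

```text
[[14.41  2.3   0.25  0.  ]
 [14.17  2.3   0.5   0.25]
 [14.05  2.3   0.    0.  ]
 [13.77  2.3   0.5   0.  ]
 [13.73  2.3   0.75  0.25]
 [13.5   2.2   0.25  0.  ]
 [13.35  2.2   0.    0.  ]
 [13.34  2.3   0.25  0.25]]
```

View pics/ov.png

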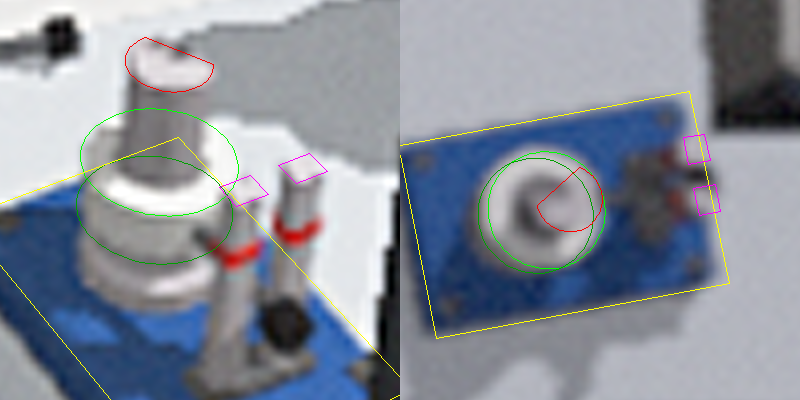

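The overlay fits the spindle end, collar, posts and housing in the side view to within about 1 px. In the top view it sits roughly 1.2 px too far right, so I shift y by +2 mm. The flat is at θ≈2.2. Next: clearance to the instruments behind, and the move numbers.

```bash
cat >> h.py <<'E'
def ray(s,uv,z):
    v=np.linalg.inv(s["intrinsics"])@[*uv,1]; v=R.from_rotvec(s["attitude"]).apply(v*[1,-1,-1])
    return s["origin"]+v*(z-s["origin"][2])/v[2]
def go(st,pos,yaw=None):
    """fractions for a move to TCP pos, tool down with tool-y at yaw (mod pi)"""
    r=R.from_rotvec(st["eef_rot"]); sh=r.inv().apply(np.array(pos)-st["tcp_pos"])/.2
    if yaw is None: tgt=r
    else:
        c=[R.from_matrix(np.c_[[np.sin(a),-np.cos(a),0],[np.cos(a),np.sin(a),0],[0,0,-1]]) for a in(yaw,yaw+np.pi)]
        tgt=min(c,key=lambda q:(r.inv()*q).magnitude())
    return sh.round(3),((r.inv()*tgt).as_rotvec()/(np.pi/2)).round(3)
E
python3 - <<'E'
from rig import *
from h import *
S=snapshot("side");T=snapshot("top")
d=np.load("d.npy")+[0,.002,0];np.save("d.npy",d)
print("analyser base",ray(S,(318,242),0),"black lower",ray(S,(358,275),.05))
for z in(0,.2,.4):print(z,ray(T,(387,190),z),ray(T,(327,185),z))
print("jar",ray(S,(344,349),.066),ray(T,(427,215),.066),"bottle",ray(T,(270,217),.105))
s=state();print(go(s,[.42,.05,.25],.79),go(s,[d[0],d[1],.2],.79))
E
```

```text
analyser base [ 0.58648315 -0.06828244  0.        ] black lower [ 0.59684304 -0.26893656  0.05      ]
0 [ 0.5537991  -0.35304393  0.        ] [ 0.57370006 -0.16246391  0.        ]
0.2 [ 0.52680616 -0.29443065  0.2       ] [ 0.54350241 -0.13454028  0.2       ]
0.4 [ 0.49981322 -0.23581737  0.4       ] [ 0.51330477 -0.10661665  0.4       ]
jar [ 0.46642321 -0.45860636  0.066     ] [ 0.46685935 -0.4510023   0.066     ] bottle [0.46858282 0.01926729 0.105     ]Traceback (most recent call last):
  File "<stdin>", line 8, in <module>
  File "h.py", line 19, in go
    c=[R.from_matrix(np.c_[[np.sin(a),-np.cos(a),0],[np.cos(a),np.sin(a),0],[0,0,-1]]) for a in(yaw,yaw+np.pi)]
       ~~~~~~~~~~~~~^^^^^^^^^^^^^^^^^^^^^^^^^^^^^^^^^^^^^^^^^^^^^^^^^^^^^^^^^^^^^^^^^^
  File "scipy/spatial/transform/_rotation.pyx", line 1143, in scipy.spatial.transform._rotation.Rotation.from_matrix
ValueError: Non-positive determinant (left-handed or null coordinate frame) in rotation matrix 0: [[ 0.71035327  0.70384532  0.        ]
 [-0.70384532  0.71035327  0.        ]
 [ 0.          0.         -1.        ]].
```

```bash
sed -i 's/\[np.sin(a),-np.cos(a),0\]/[-np.sin(a),np.cos(a),0]/' h.py
python3 - <<'E'
from rig import *
from h import *
d=np.load("d.npy");s=state();print(d,go(s,[.42,.2,.25],.79),go(s,[d[0],d[1],.2],.79))
E
```

```text
[ 0.51442145 -0.26379157  1.73165787] (array([-1.615, -1.701, -0.094]), array([-0.   ,  0.   ,  0.269])) (array([-2.871, -3.706,  0.157]), array([-0.   ,  0.   ,  0.269]))
```

arm_command:
  motion: "0.47 -0.72 -0.93 0 0 0 0; 0.47 -0.72 -0.93 0 0 0 0; 0.47 -0.72 -0.93 0 0 0 0; 0.47 -0.72 -0.93 0 0 0 0; 0.47 -0.72 -0.93 0 0 0 0; 0.47 -0.72 -0.93 0 0 0 0"
  squeeze: 30

```text
time_s: 1.15
tcp_pos: [0.3067, 0.4078, 0.2317]
eef_rot: [0.562, 3.091, 0.002]
ft_force: [0.2, 0.2, -1.0]
gripper_width: 0.0399
grasp_force: 0.0
```

arm_command:
  motion: "0.47 -0.72 -0.93 0 0 0 0; 0.47 -0.72 -0.93 0 0 0 0; 0.47 -0.72 -0.93 0 0 0 0; 0.47 -0.72 -0.93 0 0 0 0; 0.47 -0.72 -0.93 0 0 0 0; 0.47 -0.72 -0.93 0 0 0 0"

```text
time_s: 1.9
tcp_pos: [0.3764, 0.1837, 0.2315]
eef_rot: [-0.56, -3.091, -0.001]
ft_force: [0.1, 0.2, 0.2]
gripper_width: 0.0403
grasp_force: 0.0
```

arm_command:
  motion: "0.47 -0.72 -0.93 0 0 0 0; 0.47 -0.72 -0.93 0 0 0 0; 0.47 -0.72 -0.93 0 0 0 0; 0.47 -0.72 -0.93 0 0 0 0; 0.47 -0.72 -0.93 0 0 0 0; 0.47 -0.72 -0.93 0 0 0 0"

```text
time_s: 2.65
tcp_pos: [0.4458, -0.0405, 0.231]
eef_rot: [-0.558, -3.091, -0.001]
ft_force: [-0.1, 0.2, 0.8]
gripper_width: 0.0401
grasp_force: 0.0
```

Run:
```python
from rig import *
from h import *
d=np.load("d.npy");s=state();print(s["time_s"],s["tcp_pos"],s["eef_rot"],s["gripper_width"],go(s,[d[0],d[1],.16],.79))
```

```text
2.65 [ 0.44580633 -0.04054183  0.23101694] [-5.57943326e-01 -3.09059491e+00 -1.32938094e-03] 0.040071539295995426 (array([-0.712, -0.926,  0.354]), array([ 0.   , -0.001,  0.27 ]))
```

arm_command:
  motion: "0.47 -0.71 -0.926 0.2 0 0 0.27; 0.47 -0.71 -0.926 0.35 0 0 0.27; 0.47 -0.71 -0.926 0.35 0 0 0.27; 0.47 -0.71 -0.926 0.35 0 0 0.27; 0.47 -0.71 -0.926 0.35 0 0 0.27; 0.47 -0.71 -0.926 0.35 0 0 0.27; 0.47 -0.71 -0.926 0.35 0 0 0.27"

```text
time_s: 3.52
tcp_pos: [0.514, -0.2634, 0.162]
eef_rot: [1.195, 2.905, 0.0]
ft_force: [0.2, 0.5, 0.5]
gripper_width: 0.04
grasp_force: 0.0
```

Run:
```python
from rig import *
from h import *
S=snapshot("side");T=snapshot("top");d=np.load("d.npy");s=state();print(s["tcp_pos"],s["eef_rot"],s["ft_force"])
im=[]
for q in(S,T):
    c=proj(q,[d[0],d[1],.12])[0];k=7;M=np.array([[k,0,200-k*c[0]],[0,k,200-k*c[1]]])
    u=cv2.warpAffine(q["frame"],M,(400,400),flags=cv2.INTER_CUBIC)
    p=cv2.transform(proj(q,[s["tcp_pos"],[d[0],d[1],.104]])[None],M)[0].astype(int)
    cv2.drawMarker(u,tuple(map(int,p[0])),(0,0,255),0,14);cv2.drawMarker(u,tuple(map(int,p[1])),(0,255,0),0,14);im.append(u)
cv2.imwrite("pics/c2.png",np.hstack(im))
```

```text
[ 0.51394658 -0.26394599  0.16224401] [1.19512470e+00 2.90393289e+00 3.31613952e-05] [-0.8633873  -0.18166363  0.99955862]
```

View pics/c2.png

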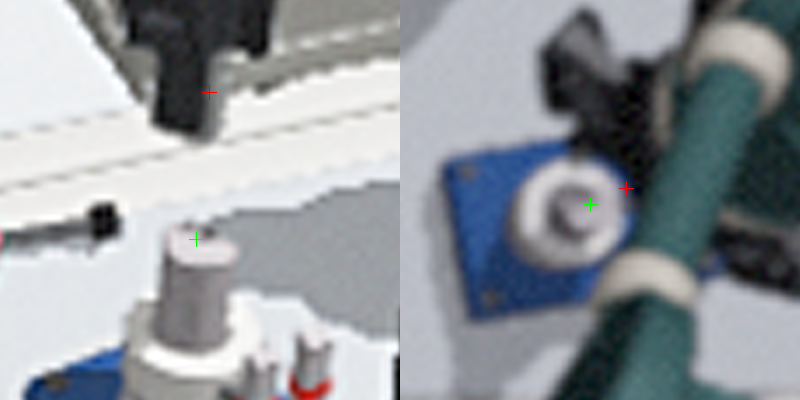

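The tool hangs over the spindle. In the side view the spindle end is at (200,243) in the zoom, with the fingers above it. The top view suggests the spindle lies a few mm further toward +y. That is within the open gap, so I descend and watch the force.

arm_command:
  motion: "0.47 0 0 0.15 0 0 0; 0.47 0 0 0.28 0 0 0; 0.47 0 0 0.32 0 0 0; 0.47 0 0 0.32 0 0 0"

```text
time_s: 4.12
tcp_pos: [0.5134, -0.2649, 0.0974]
eef_rot: [-1.198, -2.904, -0.0]
ft_force: [-0.5, -0.1, -0.4]
gripper_width: 0.0402
grasp_force: 0.0
```

arm_command:
  motion: "0.47 0 0 0.06 0 0 0; 0.47 0 0 0.12 0 0 0; 0.47 0 0 0.12 0 0 0"

```text
time_s: 4.5
tcp_pos: [0.5124, -0.2649, 0.0718]
eef_rot: [-1.198, -2.901, -0.001]
ft_force: [-0.2, 0.2, -0.4]
gripper_width: 0.0404
grasp_force: 0.0
```

arm_command:
  motion: "0.32 0 0 0 0 0 0; 0.32 0 0 0 0 0 0; 0.2 0 0 0 0 0 0; 0.2 0 0 0 0 0 0"
  squeeze: 20

```text
time_s: 5.0
tcp_pos: [0.5143, -0.2649, 0.0739]
eef_rot: [1.199, 2.903, 0.002]
ft_force: [2.4, 4.0, 2.2]
gripper_width: 0.0204
grasp_force: 20.4
```

Width is 20.4 mm, so the pad is on an edge, about 0.25 rad off flush. Since θ can't exceed 2.3, it should be near 1.95. I'll reopen, turn and regrip.

arm_command:
  motion: "0.42 0 0 0 0 0 0; 0.42 0 0 0 0 0 0; 0.42 0 0 0 0 0 0.08; 0.42 0 0 0 0 0 0.16; 0.42 0 0 0 0 0 0.16; 0.3 0 0 0 0 0 0.16; 0.2 0 0 0 0 0 0.16; 0.2 0 0 0 0 0 0.16"
  squeeze: 25

```text
time_s: 6.0
tcp_pos: [0.5133, -0.2656, 0.0733]
eef_rot: [-1.552, -2.731, 0.001]
ft_force: [-0.8, -0.7, 0.5]
gripper_width: 0.018
grasp_force: 24.4
```

arm_command:
  motion: "0.1 0 0 0 0 0 0; 0.1 0 0 0 0 0 0"

```text
time_s: 6.25
tcp_pos: [0.5134, -0.2656, 0.0733]
eef_rot: [-1.553, -2.731, 0.001]
ft_force: [-1.9, -2.2, -0.0]
gripper_width: 0.018
grasp_force: 24.4
```

Flush now at 18.0 mm. I refine the fork direction from the housing edges, then work out an arc about the spindle axis.

Run:
```python
from rig import *
from h import *
d=np.load("d.npy");T=snapshot("top")
im=cv2.imread("pics/top0.png");hsv=cv2.cvtColor(im,cv2.COLOR_BGR2HSV)
m=((hsv[...,0]>100)&(hsv[...,0]<125)&(hsv[...,1]>110)).astype(np.uint8);m[:,:335]=0;m[:,400:]=0;m[:175]=0;m[230:]=0
mo=cv2.morphologyEx(m,cv2.MORPH_CLOSE,np.ones((15,15)))
def axis(msk):
    y,x=np.nonzero(msk);w=np.array([ray(T,(a,b),.028)[:2] for a,b in zip(x,y)]);h=cv2.convexHull((w*1e3).astype(np.float32));return cv2.minAreaRect(h)
print(axis(mo), "pred yaw deg",np.degrees(d[2]))
s=state();r=R.from_rotvec(s["eef_rot"]);yv=r.as_matrix()[:,1];y0=np.arctan2(yv[1],yv[0])%np.pi;print("yaw_y",y0,s["joints"].round(3))
tot=y0-(d[2]-np.pi);print("turn",tot,tot/(np.pi/2))
for f in np.linspace(0,1,9):
    a=y0-f*tot;n=lambda a:np.array([np.cos(a),np.sin(a),0])
    print(round(f*tot/(np.pi/2),3),(r.inv().apply(-.003*(n(a)-n(y0)))/.2).round(4), "tool z turn")
```

```text
((520.1802978515625, -302.14117431640625), (70.42461395263672, 162.10032653808594), 8.14067554473877) pred yaw deg 99.21668764327109
yaw_y 0.5367684441090481 [-0.52   0.23   1.959 -0.     0.953 -1.057]
turn 1.9467032254009877 1.2393097642220132
0.0 [0. 0. 0.] tool z turn
0.155 [ 0.0036  0.0004 -0.    ] tool z turn
0.31 [ 0.007   0.0017 -0.    ] tool z turn
0.465 [ 0.01    0.0038 -0.    ] tool z turn
0.62 [ 0.0124  0.0066 -0.    ] tool z turn
0.775 [ 0.0141  0.0098 -0.    ] tool z turn
0.929 [ 0.0149  0.0133 -0.    ] tool z turn
1.084 [ 0.0149  0.017  -0.    ] tool z turn
1.239 [ 0.014   0.0205 -0.    ] tool z turn
```

arm_command:
  motion: "0.1 0.002 0 0 0 0 0.08; 0.1 0.004 0 0 0 0 0.16; 0.1 0.006 0.001 0 0 0 0.24; 0.1 0.007 0.002 0 0 0 0.32; 0.1 0.009 0.003 0 0 0 0.4; 0.1 0.011 0.004 0 0 0 0.5; 0.1 0.013 0.007 0 0 0 0.62; 0.1 0.013 0.007 0 0 0 0.62"
  squeeze: 40

```text
time_s: 7.3
tcp_pos: [0.5124, -0.2632, 0.0734]
eef_rot: [-2.651, -1.685, 0.003]
ft_force: [-4.9, -3.9, 2.8]
gripper_width: 0.0179
grasp_force: 41.2
```

Run:
```python
from rig import *
from h import *
d=np.load("d.npy");T=snapshot("top")
im=cv2.imread("pics/top0.png").astype(int)
for th in (40,55,70):
    m=((im[...,0]-im[...,2])>th).astype(np.uint8);m[:,:335]=0;m[:,395:]=0;m[:175]=0;m[230:]=0
    n,l,st,_=cv2.connectedComponentsWithStats(m);k=1+np.argmax(st[1:,4]);y,x=np.nonzero(l==k)
    w=np.array([ray(T,(a,b),.028)[:2] for a,b in zip(x,y)]);print(th,cv2.minAreaRect((w*1e3).astype(np.float32)),W(d,[-.016,0,.028])[0])
    # straight sides: for each long-side extreme per column, line fit
    for f in(np.min,np.max):
        cs=range(x.min()+5,x.max()-6);e=np.array([ray(T,(c,f(y[x==c])),.028)[:2] for c in cs]);vx,vy,_,_=cv2.fitLine((e*1e3).astype(np.float32),cv2.DIST_HUBER,0,.01,.01).ravel();print(np.degrees(np.arctan2(vy,vx))%180)
s=state();y=R.from_rotvec(s["eef_rot"]).as_matrix()[:,1];print("yaw",np.arctan2(y[1],y[0])%np.pi,s["tcp_pos"],s["ft_force"],s["wrist_torque"],s["gripper_width"])
```

```text
40 ((517.0830688476562, -278.3267822265625), (72.88885498046875, 113.2447738647461), 8.817724227905273) [ 0.51698414 -0.279585    0.028     ]
98.916275
98.78763
55 ((517.2151489257812, -278.4397277832031), (70.43505859375, 111.99392700195312), 8.272296905517578) [ 0.51698414 -0.279585    0.028     ]
98.34148
96.79708
70 ((536.0781860351562, -266.2738342285156), (45.15443801879883, 109.81526184082031), 29.055709838867188) [ 0.51698414 -0.279585    0.028     ]
98.23748
104.72949
yaw 2.7043340952931336 [ 0.51235019 -0.26316736  0.07337729] [-5.07968476 -3.59719322  2.64270097] [-0.54579585  0.70615746 -0.032387  ] 0.017353028533268557
```

arm_command:
  motion: "0.1 0.002 0 0 0 0 0.08; 0.1 0.004 0 0 0 0 0.16; 0.1 0.006 0.001 0 0 0 0.24; 0.1 0.007 0.002 0 0 0 0.32; 0.1 0.009 0.003 0 0 0 0.42; 0.1 0.011 0.004 0 0 0 0.52; 0.1 0.012 0.006 0 0 0 0.62; 0.1 0.012 0.006 0 0 0 0.62"

```text
time_s: 8.35
tcp_pos: [0.5138, -0.261, 0.0734]
eef_rot: [-3.131, -0.249, 0.005]
ft_force: [-7.2, -2.3, 4.9]
gripper_width: 0.0173
grasp_force: 41.2
```

Run:
```python
from rig import *
from h import *
S=snapshot("side");T=snapshot("top");cv2.imwrite("pics/s3.png",S["frame"])
s=state();y=R.from_rotvec(s["eef_rot"]).as_matrix()[:,1];print("yaw",np.arctan2(y[1],y[0])%np.pi,s["tcp_pos"],s["ft_force"],s["wrist_torque"],s["gripper_width"],s["joints"])
```

```text
yaw 1.7306496466631016 [ 0.51381226 -0.26101029  0.07336111] [-6.36869259 -1.53689683  5.10056011] [-0.3396908   0.93953611 -0.11211859] 0.0176477050904122 [-5.12276695e-01  2.29058224e-01  1.96010028e+00 -1.94744195e-03
  9.55332290e-01  8.99792036e-01]
```

arm_command:
  motion: "0.38 0 0 0 0 0 0; 0.38 0 0 0 0 0 0; 0.4 0 0 -0.15 0 0 0; 0.4 0 0 -0.35 0 0 0; 0.4 0 0 -0.4 0 0 0; 0.4 0 0 -0.4 0 0 0"

```text
time_s: 9.2
tcp_pos: [0.5161, -0.2609, 0.1539]
eef_rot: [3.131, 0.251, 0.003]
ft_force: [-0.5, -0.2, -0.9]
gripper_width: 0.0341
grasp_force: 0.0
```

arm_command:
  motion: "0.7 0 0 0 0 0 -0.5; 0.7 0 0 0 0 0 -1; 0.7 0 0 0 0 0 -1; 0.7 0 0 0 0 0 -1; 0.7 0 0 0 0 0 -1; 0.7 0 0 0 0 0 -1; 0.7 0 0 0 0 0 -1; 0.7 0 0 0 0 0 -1"

```text
time_s: 10.2
tcp_pos: [0.5142, -0.26, 0.1507]
eef_rot: [-2.111, -2.322, 0.001]
ft_force: [1.2, -0.7, 0.6]
gripper_width: 0.0597
grasp_force: 0.0
```

arm_command:
  motion: "0.7 0 0 0 0 0 -0.04; 0.7 0 0 0 0 0 -0.05"

```text
time_s: 10.45
tcp_pos: [0.5143, -0.2601, 0.1511]
eef_rot: [-2.026, -2.397, 0.001]
ft_force: [0.2, -0.5, -0.1]
gripper_width: 0.0597
grasp_force: 0.0
```

Run:
```python
from rig import *
from h import *
S=snapshot("side");T=snapshot("top");d=np.load("d.npy")
s=state();y=R.from_rotvec(s["eef_rot"]).as_matrix()[:,1];print("yaw",np.arctan2(y[1],y[0])%np.pi,s["tcp_pos"],s["ft_force"],s["gripper_width"])
print(go(s,[.5142,-.2637,.12],1.73+np.pi/2))
im=[]
for q in(S,T):
    c=proj(q,[d[0],d[1],.10])[0];k=9;M=np.array([[k,0,200-k*c[0]],[0,k,200-k*c[1]]])
    im.append(cv2.warpAffine(q["frame"],M,(400,400),flags=cv2.INTER_CUBIC))
cv2.imwrite("pics/c4.png",np.hstack(im))
```

```text
yaw 0.1666098098087246 [ 0.51471271 -0.26034838  0.15181079] [ 0.2240477  -0.14963358  0.40275636] 0.059861173838948456
(array([-0.016, -0.005,  0.159]), array([-0.001, -0.001,  0.005]))
```

View pics/c4.png

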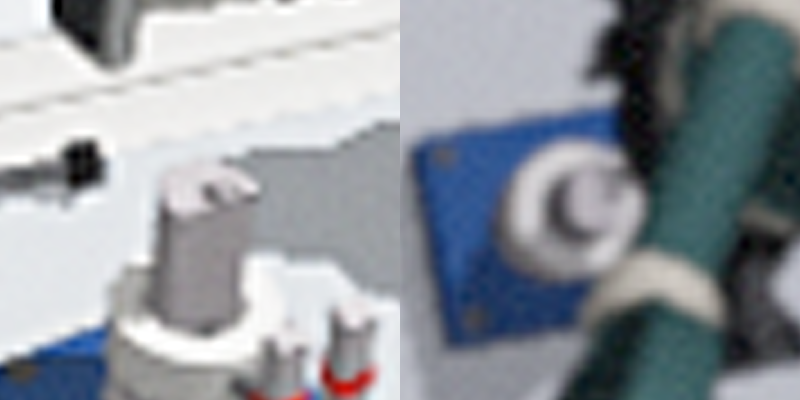

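The side view shows the flat's chord now facing the fork (lower right), with the fingers clear. I'll check the angle numerically.

Run:
```python
from rig import *
from h import *
d=np.load("d.npy");d[1]-=.002
fr=[snapshot("side") for _ in range(4)];S=fr[0];F=np.mean([f["frame"].astype(float) for f in fr],0).astype(np.uint8)
big=cv2.resize(F[250:290,305:350],None,fx=16,fy=16,interpolation=cv2.INTER_LINEAR).astype(float)
def flat(th):
    a=np.linspace(th+np.pi/3,th+2*np.pi-np.pi/3,60);return np.c_[-.012*np.cos(a),-.012*np.sin(a),.104+0*a]
def body(th): # silhouette of upper 25 mm
    p=flat(th);q=p.copy();q[:,2]-=.025;return np.r_[p,q]
res={}
for th in np.arange(-.9,2.4,.1):
  b=-1e9
  for dx in np.arange(-1.5,1.6,.25):
    for dy in np.arange(-1.5,1.6,.25):
      q=((proj(S,W(d,flat(th)))+[dx,dy]-[305,250]+.5)*16).astype(np.int32)
      m=np.zeros(big.shape[:2],np.uint8);cv2.fillPoly(m,[q],1)
      o=cv2.dilate(m,np.ones((25,25)))-m;i=cv2.erode(m,np.ones((9,9)));v=big[i>0];mu=v.mean(0)
      b=max(b,np.abs(big[o>0]-mu).mean()-2*np.abs(v-mu).mean())
  res[round(th,1)]=round(b,1)
print(res)
c=proj(S,W(d,[0,0,.1]))[0];k=24;M=np.array([[k,0,300-k*c[0]],[0,k,250-k*c[1]]])
u=cv2.warpAffine(F,M,(600,500),flags=cv2.INTER_CUBIC)
for th,col in((0,(0,0,255)),(.4,(0,255,0)),(-.4,(255,0,0))):
    q=cv2.transform(proj(S,W(d,flat(th)))[None],M)[0].astype(np.int32);cv2.polylines(u,[q],True,col,1)
cv2.imwrite("pics/z5.png",u)
```

```text
{np.float64(-0.9): np.float64(-5.3), np.float64(-0.8): np.float64(-3.8), np.float64(-0.7): np.float64(-1.9), np.float64(-0.6): np.float64(-0.9), np.float64(-0.5): np.float64(0.1), np.float64(-0.4): np.float64(0.8), np.float64(-0.3): np.float64(1.5), np.float64(-0.2): np.float64(2.5), np.float64(-0.1): np.float64(3.3), np.float64(-0.0): np.float64(4.8), np.float64(0.1): np.float64(6.6), np.float64(0.2): np.float64(8.1), np.float64(0.3): np.float64(9.3), np.float64(0.4): np.float64(10.5), np.float64(0.5): np.float64(10.9), np.float64(0.6): np.float64(10.3), np.float64(0.7): np.float64(8.9), np.float64(0.8): np.float64(7.1), np.float64(0.9): np.float64(4.6), np.float64(1.0): np.float64(1.8), np.float64(1.1): np.float64(-1.5), np.float64(1.2): np.float64(-4.1), np.float64(1.3): np.float64(-7.1), np.float64(1.4): np.float64(-8.5), np.float64(1.5): np.float64(-9.3), np.float64(1.6): np.float64(-10.2), np.float64(1.7): np.float64(-10.7), np.float64(1.8): np.float64(-11.2), np.float64(1.9): np.float64(-11.5), np.float64(2.0): np.float64(-11.1), np.float64(2.1): np.float64(-10.6), np.float64(2.2): np.float64(-9.6), np.float64(2.3): np.float64(-8.4)}
```

View pics/z5.png

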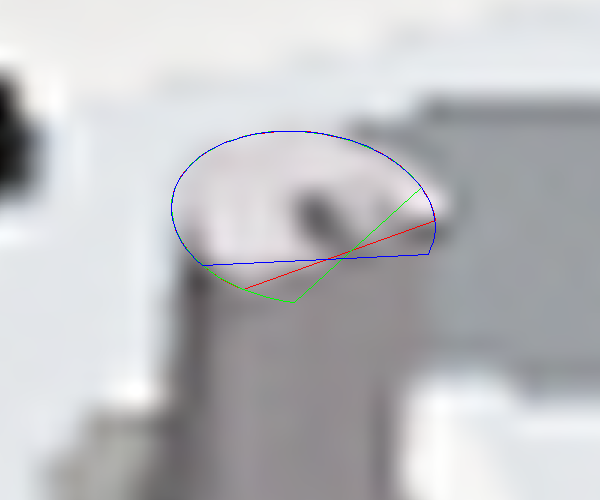

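The black line, (305,205)→(345,245), and the chord match the red θ=0 outline, so the flat faces the fork. Now I descend over the collar.

arm_command:
  motion: "0.7 -0.017 0 0 0 0 0.005; 0.7 -0.017 0 0.15 0 0 0.005; 0.7 -0.017 0 0.3 0 0 0.005; 0.7 -0.017 0 0.37 0 0 0.005; 0.7 -0.017 0 0.43 0 0 0.005; 0.7 -0.017 0 0.43 0 0 0.005"

```text
time_s: 11.5
tcp_pos: [0.5158, -0.2641, 0.0668]
eef_rot: [-2.037, -2.39, 0.0]
ft_force: [-0.7, 0.3, 0.5]
gripper_width: 0.0602
grasp_force: 0.0
```

arm_command:
  motion: "0.7 0 0 0.05 0 0 0; 0.7 0 0 0.1 0 0 0; 0.7 0 0 0.13 0 0 0; 0.7 0 0 0.13 0 0 0"

```text
time_s: 12.0
tcp_pos: [0.5155, -0.2638, 0.0405]
eef_rot: [-2.036, -2.39, 0.0]
ft_force: [-0.5, -1.0, 0.2]
gripper_width: 0.0596
grasp_force: 0.0
```

Run:
```python
from rig import *
from h import *
s=state();y=R.from_rotvec(s["eef_rot"]).as_matrix()[:,1];print("yaw",np.arctan2(y[1],y[0])%np.pi,s["tcp_pos"],s["ft_force"],s["gripper_width"])
print(go(s,[.5153,-.2637,.040],1.73+np.pi/2))
```

```text
yaw 0.15948030410848812 [ 0.51545748 -0.2638277   0.04046977] [-0.48571475 -0.97393632  0.23320961] 0.059616768765841655
(array([ 0.001, -0.001,  0.002]), array([-0.001, -0.001,  0.   ]))
```

arm_command:
  motion: "0.53 0 0 0 0 0 0; 0.53 0 0 0 0 0 0; 0.4 0 0 0 0 0 0; 0.4 0 0 0 0 0 0; 0.4 0 0 0 0 0 0; 0.4 0 0 0 0 0 0"
  squeeze: 40

```text
time_s: 12.75
tcp_pos: [0.5162, -0.2643, 0.0418]
eef_rot: [2.037, 2.391, -0.0]
ft_force: [-2.6, 1.0, 5.3]
gripper_width: 0.043
grasp_force: 40.8
```

arm_command:
  motion: "0.4 0 0 -0.01 0 0 0; 0.4 0 0 -0.025 0 0 0; 0.4 0 0 -0.025 0 0 0"

```text
time_s: 13.12
tcp_pos: [0.5162, -0.2641, 0.0462]
eef_rot: [2.037, 2.391, 0.0]
ft_force: [-0.2, -0.1, -0.4]
gripper_width: 0.043
grasp_force: 40.8
```

arm_command:
  motion: "0.4 0 0 -0.02 0 0 0; 0.4 0 0 -0.04 0 0 0; 0.4 0 0 -0.06 0 0 0; 0.4 0 0 -0.08 0 0 0; 0.4 0 0 -0.08 0 0 0; 0.4 0 0 -0.08 0 0 0"

```text
time_s: 13.88
tcp_pos: [0.5161, -0.2642, 0.0623]
eef_rot: [2.037, 2.391, 0.0]
ft_force: [-0.1, 0.4, -1.4]
gripper_width: 0.0431
grasp_force: 41.0
```

Run:
```python
from rig import *
from h import *
d=np.load("d.npy");d[1]-=.002
S=snapshot("side");s=state();print(s["tcp_pos"],s["ft_force"],s["wrist_torque"],s["gripper_width"],s["eef_rot"])
c=proj(S,W(d,[-.03,0,.08]))[0];k=12;M=np.array([[k,0,300-k*c[0]],[0,k,250-k*c[1]]])
u=cv2.warpAffine(S["frame"],M,(600,500),flags=cv2.INTER_CUBIC)
for z,col in((.078,(0,255,0)),(.081,(0,0,255)),(.085,(255,0,0))):
    q=cv2.transform(proj(S,W(d,[-.068,0,z]))[None],M)[0].astype(int)[0];cv2.drawMarker(u,tuple(map(int,q)),col,0,12)
for y in(-.0095,.0095):
    q=cv2.transform(proj(S,W(d,[-.054,y,.081]))[None],M)[0].astype(int)[0];cv2.drawMarker(u,tuple(map(int,q)),(255,255,0),0,12)
cv2.imwrite("pics/l6.png",u)
```

```text
[ 0.51601241 -0.26413794  0.06220267] [ 0.6530081   0.68088404 -1.99016946] [-0.00939312  0.01174283  0.08206101] 0.04313288121552376 [-2.03749933e+00 -2.39126180e+00 -4.22820798e-06]
```

View pics/l6.png

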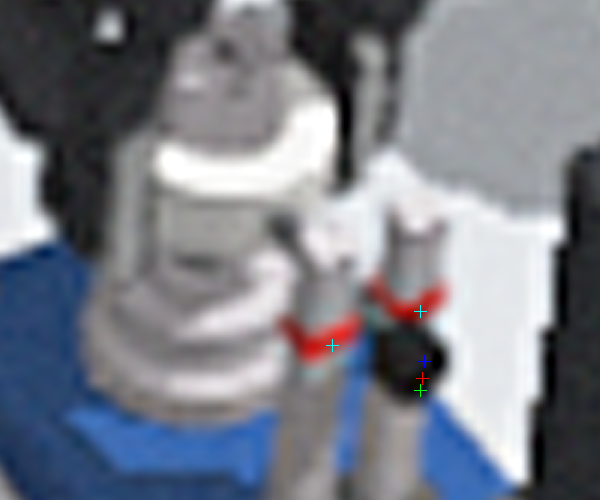

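The collar is gripped and raised. The head is at (408,360) in the zoom, and the bands are at (320,340) and (410,298). I compare the head's displacement with the first picture to get the true rise.

Run:
```python
from rig import *
from h import *
d=np.load("d.npy");d[1]-=.002
S=snapshot("side");g0=cv2.imread("pics/side0.png").astype(float).mean(2);g1=np.mean([snapshot("side")["frame"].astype(float).mean(2) for _ in range(4)],0)
def blob(g,c):
    x0,y0=int(c[0])-6,int(c[1])-7;w=g[y0:y0+15,x0:x0+11];yy,xx=np.mgrid[y0:y0+15,x0:x0+11];k=np.clip(90-w,0,None)
    return np.array([(xx*k).sum(),(yy*k).sum()])/k.sum(),k.sum()
for z in(.059,.079,.080,.081,.082):print(z,proj(S,W(d,[-.064,0,z]))[0].round(2))
b0=blob(g0,(341,297));b1=blob(g1,proj(S,W(d,[-.064,0,.081]))[0]-[1,1]);print(b0,b1,b1[0]-b0[0])
print(state()["tcp_pos"],state()["time_s"])
```

```text
0.059 [341.46 297.02]
0.079 [342.38 290.19]
0.08 [342.42 289.84]
0.081 [342.47 289.49]
0.082 [342.51 289.15]
(array([340.8092437 , 296.48756303]), np.float64(1983.3333333333333)) (array([342.02530562, 288.98810106]), np.float64(2045.0)) [ 1.21606193 -7.49946197]
[ 0.51597062 -0.26412996  0.06214401] 14.175
```

arm_command:
  motion: "0.4 0 0 -0.003 0 0 0; 0.4 0 0 -0.003 0 0 0; 0.4 0 0 -0.003 0 0 0; 0.4 0 0 -0.003 0 0 0"

```text
time_s: 14.68
tcp_pos: [0.516, -0.2642, 0.0629]
eef_rot: [-2.037, -2.391, 0.0]
ft_force: [-0.7, 0.6, -1.2]
gripper_width: 0.0426
grasp_force: 41.0
```

Run:
```python
from rig import *
s=state();print(s["tcp_pos"],s["ft_force"],abs(s["qd"]).max(),s["grasp_force"])
print(sign_off())
```

```text
[ 0.51603433 -0.26416001  0.06285893] [-0.72461069  0.5990049  -1.23314954] 0.001807429798724343 40.96311628818512
the job is handed in; nothing more can be done
None
```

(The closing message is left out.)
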